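Wedge the sagging medicine cabinet door shut

TASK

The latch of the little white medicine cabinet is broken and its door keeps swinging ajar. Pick up the taller of the two rubber door wedges and, keeping hold of it, push and tap it thin end first along the table straight under the foot of the door, on the half away from the hinges, so that it pushes the door shut and jams there. Then let go: the door must stay shut, held by the wedge alone.

Things in the scene. Friction and masses are not known exactly. Their poses are not given: they have to be found in the camera images.
- wedge_heel (a point): Taller grey rubber wedge, 150 long, 36 wide, about 0.1 kg, loose, flat on the table. Point: centre of its thick end (heel), 16 mm above its base. Heel: block 60 long, 36 wide, 32 high, centred on the point; grasp it across the width. Beyond it the top slopes evenly over 90 mm from 32 down to 4 mm at the tip. x: heel to tip (tip 120 mm ahead of the point); y: across; z: up.
- sill (a point): Fixed to the white cabinet: lower edge of the shut door's front face, 16 mm above the table, 55 mm from the door's free edge. x: level, straight into the cabinet; y: along the shut door to the hinges (205 mm away); z: up. Under door and cabinet a gap of 16 mm or more is free for 70 mm inwards. The tall wedge, pushed in along x, jams with its heel point about 81 mm in front of this point.
- cab_door (a joint): Angle of the cabinet door about its upright hinges, rad: 0 shut (its stop), growing as it swings out, towards -x of sill. Starts ajar at 0.16 to 0.28; a weak spring (1 to 2 N at the sill point) swings it ajar again if pushed shut and let go. Door 256 wide, 15 thick, its top 237 mm above the table; a pull 10 mm deep near the top of its free edge.
- flat_wedge: The other grey rubber wedge, not wanted: 110 long, 36 wide, only 12 mm high at its heel, so it passes under the door without jamming. Loose, flat on the table. Origin: centre of its underside; x: heel to tip.
Mind the look-alikes: they are no part of the job. Of the things like the part that bears wedge_heel, leave any that is orange or red; of the rest the larger one is meant.

How it is judged:
By the outcome, as a careful person would: the job done as asked, in the order asked, and still so for the second after the job is handed in, with the robot touching nothing.
It also fails if it takes over 42 s, if anything falls off the work surface, if the arm or the gripper's body presses on something with over 40 N, if the wrist force passes 120 N, or if a joint passes its speed limit or range.

ROBOT

A 6-joint arm with a two-finger parallel gripper is mounted at the origin on the work surface. World frame = base frame: x ahead of the robot, y to its left, z up, the work surface at z = 0. Lengths are in mm, angles in degrees, forces in N, time in s.
With the tool pointing down it reaches from about 350 to 850 mm from the base axis. Payload 8.1 kg.
Tool frame: the origin (TCP) lies where the fingers leave the gripper's body, on its centre line; the fingertips stand 73 mm ahead of it and the grasp point (between the pads) lies 54 mm ahead of it; z points along the fingers, y is the line along which they close (so a half turn about z gives the same grasp; the last joint's range is limited). The gripper opens to 85 mm and grips with 20 to 120 N. Pads are 22 mm wide; open, the fingers measure 114 mm over their backs; the gripper's body (76 mm by 85 mm) begins 54 mm behind the grasp point. The pads swing forward as they close: fully open they stand 13 mm farther back than shut.
Start: joints at [-75.023, 7.471, 85.268, -0, 87.261, -4.893], TCP at [203.954, -564.277, 303.892] pointing down, gripper open.
Joint ranges: [-169.43, 169.43], [-51.17, 129.36], [1.28, 143.12], [-76.62, 256.62], [0, 156.53], [-152.29, 152.29]. Speed limits (degrees/s): [136.94, 136.94, 159.86, 180, 180, 180].

INTERFACE

Orientations are given as [roll, pitch, yaw] about the fixed x, y, z axes, in that order (R = Rz(yaw) Ry(pitch) Rx(roll)).
In Python, from bench import sense, optics, r gives the robot as it stands.
- The arm moves only by the tool servo_tool, never from a script. Its argument "plan" is a list that holds one entry, the list of rows, each a list of 5 numbers: the shift along the world's x, y, z in m, then the turn about the world's z in degrees, then the finger opening in m, from 0 to 0.0854. A call has 1 to 10 rows; each row shifts and turns the commanded pose from where the row before left it; what a row does not reach is not made up. A row lasts 1/10 s, in which the tool goes at most 50 mm and 8.59 degrees, less where a joint would pass 70% of its speed; a pose out of reach is approached as far as the arm can. A call is refused whole if a number of a shift passes 0.05 or a number of a turn 8.59, either way. A call with a gripper value outside its range is refused whole. The fingers move at their own pace and stop on an object; "force" is the grip in N (left out, the last holds). Time passes only in rows, so rows that do not move let the fingers close. It gives the time, the measured TCP pose, the force, the opening and the grip force at its end, in the units of the state.
- sense(): the state, without advancing time (a new reading comes with each control period).
- optics.snapshot(name): name is "scene" or "top"; returns a dict with "frame" (384x512x3 uint8, blue, green, red), "fx", "fy", "cx", "cy" (pixels), "dist_coeffs" ([k1, k2, p1, p2, k3] as OpenCV has them; the pictures are not rectified), "cam_to_world" (4x4, takes a point from camera to world coordinates). Camera axes: x right, y down, z forward; pixel columns grow to the right and rows downward; lengths in mm; the calibration is good to about 2 mm. A picture is of the moment at which its call begins. There is no depth.
- r.hand_in(): hands the job in; it is judged then, once.
The state is a dict: "time": time; "joint_pos": joint angles; "qd": joint speeds; "joint_efforts": joint torques, N m; "tool_pos": TCP position; "tcp_rot": TCP orientation; "ft_force": force on the tool from outside, world axes, zero at the start; "wrist_torque": the same for the moment, N m; "finger_gap": finger opening in mm; "grip_force": force on a finger pad.
Only numpy, scipy, OpenCV 4.12 (cv2) and the standard library are available. Lean on these libraries where they do the work, as an engineer would, in place of code of your own. Each camera call takes 0.05 s, during which the arm holds its last target. There are 200 camera calls.

## Working session

There is one attempt and no reset: what is moved stays moved. The work goes in short steps, Python scripts to look and compute and a tool call to move; the robot and the scene stay as the last step left them, time stands still between calls to the robot, and variables do not carry over. Pictures are saved under pics/ and viewed, at most 10 in all, crops included, and the job is handed in when it is done.

Besides the shell and the picture viewer there is one more tool, called after "Call:" as name(argument=value, ...) on one line, values as JSON. servo_tool: Moves the arm, as the interface text tells. Its arguments: {"type":"object","properties":{"plan":{"type":"array"},"force":{"type":"number"}},"required":["plan"]}

```bash
ls; mkdir -p pics; cat > h.py <<'E'
import numpy as np, cv2
from bench import sense, optics, r
def snap(n,save=None):
    s=optics.snapshot(n)
    if save: np.savez('pics/'+save+'.npz',**{k:np.array(v) for k,v in s.items()}); cv2.imwrite('pics/'+save+'.png',s['frame'])
    return s
def load(n): return dict(np.load('pics/'+n+'.npz'))
def ray(s,uv):
    K=np.array([[s['fx'],0,s['cx']],[0,s['fy'],s['cy']],[0,0,1.]])
    p=cv2.undistortPoints(np.array(uv,float).reshape(-1,1,2),K,np.array(s['dist_coeffs'],float)).reshape(-1,2)
    T=np.array(s['cam_to_world']); d=np.c_[p,np.ones(len(p))]@T[:3,:3].T
    return T[:3,3],d
def plane(s,uv,z):
    o,d=ray(s,uv); return o+d*((z-o[2])/d[:,2])[:,None]
def proj(s,P):
    K=np.array([[s['fx'],0,s['cx']],[0,s['fy'],s['cy']],[0,0,1.]])
    T=np.linalg.inv(np.array(s['cam_to_world']))
    return cv2.projectPoints(np.array(P,float).reshape(-1,3),cv2.Rodrigues(T[:3,:3])[0],T[:3,3],K,np.array(s['dist_coeffs'],float))[0].reshape(-1,2)
E
python3 - <<'E'
from h import *
a=snap('scene','s0');b=snap('top','t0')
for s in (a,b): print(np.round(np.array(s['cam_to_world']),2).tolist(),s['fx'])
print(sense()['time'])
E
```

```text
pics
[[0.67, 0.48, -0.57, 1279.06], [0.75, -0.44, 0.5, -737.12], [-0.01, -0.76, -0.65, 932.8], [0.0, 0.0, 0.0, 1.0]] 482.3143746665982
[[-0.01, -1.0, 0.09, 378.42], [-1.0, 0.01, 0.02, -75.73], [-0.02, -0.09, -1.0, 1197.29], [0.0, 0.0, 0.0, 1.0]] 407.8469915788463
0.1
```

View pics/s0.png

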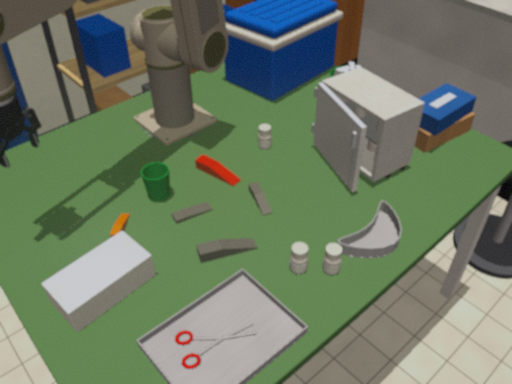

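View pics/t0.png

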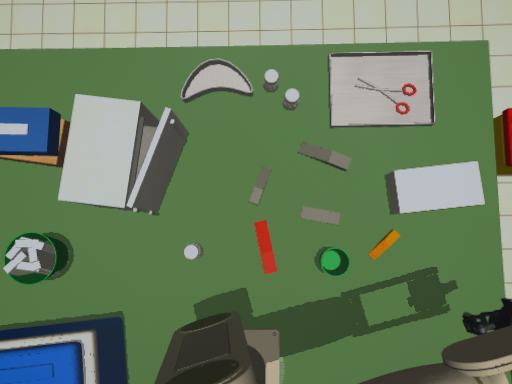

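Candidates (top view): grey at (325,156), the largest and tall; grey at (260,186); grey at (321,216); red at (265,247); orange at (384,245). My choice is (325,156). I'll check it in a close crop and measure.

```bash
python3 - <<'E'
from h import *
t=load('t0');s=load('s0')
a=cv2.resize(t['frame'][90:230,230:370],None,fx=4,fy=4,interpolation=cv2.INTER_CUBIC)[:440]
b=cv2.resize(s['frame'][225:270,185:270],None,fx=4,fy=4,interpolation=cv2.INTER_CUBIC)
c=cv2.resize(t['frame'][85:220,50:200],None,fx=4,fy=4,interpolation=cv2.INTER_CUBIC)
cv2.imwrite('pics/c1.png',np.vstack([a[:400],np.pad(b,((0,0),(0,220),(0,0)))]));cv2.imwrite('pics/c2.png',c)
for n,im,z in(('t',t,0),('s',s,0)):
    hsv=cv2.cvtColor(im['frame'],cv2.COLOR_BGR2HSV)
    m=((hsv[...,1]<70)&(hsv[...,2]>45)).astype(np.uint8)
    cs=cv2.findContours(m,cv2.RETR_EXTERNAL,cv2.CHAIN_APPROX_NONE)[0]
    for k in cs:
        if 120<cv2.contourArea(k)<1500:
            R=cv2.minAreaRect(k);bx=cv2.boxPoints(R)
            P=plane(im,bx,10);print(n,np.round(R[0]),cv2.contourArea(k),'world',np.round(P[:,:2]).tolist())
print(np.round(plane(t,[(170,112),(153,212),(186,122)],0)),np.round(plane(t,[(136,210),(170,112),(128,208),(142,100)],237)))
E
```

```text
t [193. 251.] 228.5 world [[351.0, 163.0], [350.0, 111.0], [304.0, 110.0], [305.0, 162.0]]
t [ 30. 257.] 1476.5 world [[272.0, 687.0], [383.0, 674.0], [358.0, 531.0], [247.0, 545.0]]
t [320. 215.] 449.5 world [[419.0, -174.0], [456.0, -181.0], [435.0, -291.0], [399.0, -283.0]]
t [504. 238.] 1264.5 world [[538.0, -743.0], [537.0, -782.0], [182.0, -757.0], [182.0, -719.0]]
t [260. 185.] 338.5 world [[470.0, -25.0], [577.0, -64.0], [566.0, -92.0], [459.0, -52.0]]
t [325. 155.] 653.0 world [[614.0, -171.0], [655.0, -187.0], [595.0, -329.0], [555.0, -312.0]]
t [ 13. 129.] 257.5 world [[681.0, 715.0], [713.0, 715.0], [709.0, 633.0], [677.0, 633.0]]
t [291.  98.] 264.0 world [[808.0, -131.0], [807.0, -179.0], [743.0, -178.0], [744.0, -130.0]]
t [270.  80.] 272.5 world [[868.0, -72.0], [867.0, -117.0], [799.0, -116.0], [800.0, -71.0]]
s [298. 258.] 511.5 world [[691.0, -114.0], [724.0, -78.0], [800.0, -156.0], [769.0, -190.0]]
s [226. 246.] 848.0 world [[537.0, -301.0], [597.0, -159.0], [653.0, -192.0], [594.0, -328.0]]
s [191. 211.] 358.5 world [[396.0, -282.0], [418.0, -171.0], [461.0, -189.0], [438.0, -297.0]]
s [260. 198.] 324.5 world [[447.0, -47.0], [449.0, -11.0], [582.0, -70.0], [578.0, -102.0]]
s [265. 136.] 306.0 world [[224.0, 195.0], [256.0, 231.0], [367.0, 127.0], [337.0, 94.0]]
s [442. 100.] 168.0 world [[548.0, 762.0], [553.0, 922.0], [593.0, 885.0], [586.0, 730.0]]
[[743. 210.   0.]
 [442. 257.   0.]
 [712. 161.   0.]] [[435. 232. 237.]
 [671. 153. 237.]
 [440. 251. 237.]
 [702. 222. 237.]]
```

View pics/c1.png

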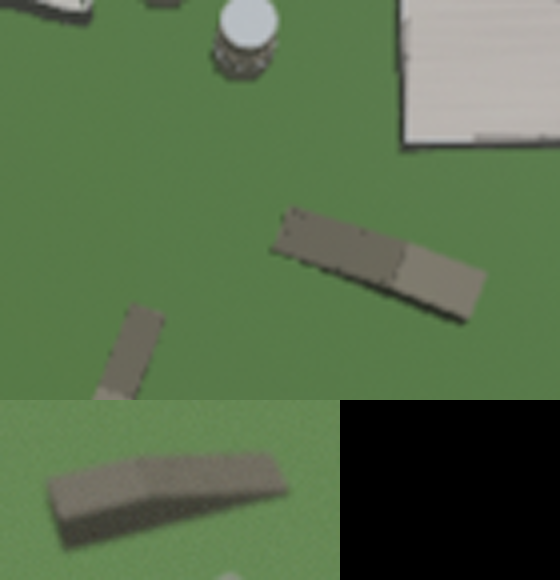

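View pics/c2.png

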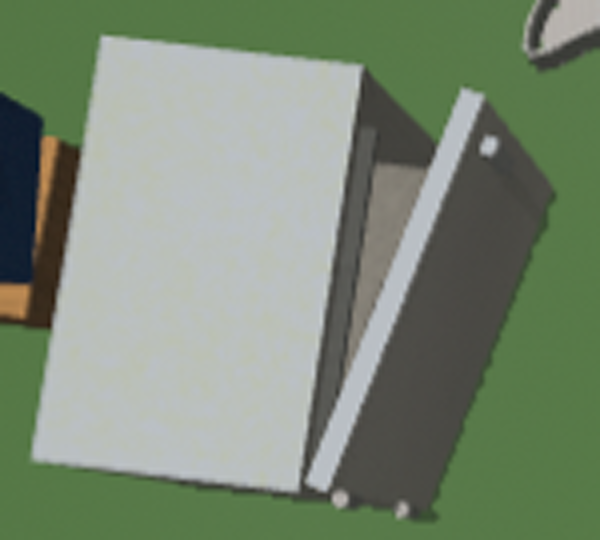

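```bash
python3 - <<'E'
from h import *
t=load('t0');s=load('s0')
c=lambda p:np.array(p)/4+np.array([230,90])
d=lambda p:np.array(p)/4+np.array([50,85])
c2=lambda p:(np.array(p)-[0,400])/4+np.array([185,225])
H=plane(t,[c((487,270)),c((465,320)),c((408,242)),c((393,282))],32);T=plane(t,[c((290,208)),c((272,250))],4)
print('heel',np.round(H),'tip',np.round(T))
rear=H[:2].mean(0);brk=H[2:].mean(0);tip=T.mean(0)
print('len',np.linalg.norm((rear-tip)[:2]),np.linalg.norm((rear-brk)[:2]))
v=(tip-rear)[:2];print('yaw',np.degrees(np.arctan2(v[1],v[0])),'point',rear[:2]+30*v/np.hypot(*v))
# scene check heel top
H2=plane(s,[c2((48,480)),c2((66,518)),c2((135,457)),c2((143,500))],32);print('scene heel',np.round(H2))
C=plane(t,[d((362,67)),d((300,492)),d((102,36)),d((33,462))],240);print('cab',np.round(C))
v=(C[0]-C[1])[:2];print('len',np.hypot(*v),'dir',np.degrees(np.arctan2(v[1],v[0])))
v=(C[2]-C[3])[:2];print('len',np.hypot(*v),'dir',np.degrees(np.arctan2(v[1],v[0])))
D=plane(t,[d((486,97)),d((327,490)),d((463,88)),d((307,482))],237);print('door out/in',np.round(D))
v=(D[0]-D[1])[:2];print('len',np.hypot(*v),'dir',np.degrees(np.arctan2(v[1],v[0])))
a=cv2.resize(s['frame'][60:200,300:430],None,fx=4.2,fy=4.2,interpolation=cv2.INTER_CUBIC);cv2.imwrite('pics/c3.png',a)
E
```

```text
heel [[ 591. -324.   32.]
 [ 555. -308.   32.]
 [ 612. -269.   32.]
 [ 583. -257.   32.]] tip [[ 645. -187.    4.]
 [ 613. -173.    4.]]
len 147.4439985864955 58.83538451575225
yaw 67.63059835771195 point [ 584.44971281 -288.35819698]
scene heel [[ 560. -311.   32.]
 [ 593. -321.   32.]
 [ 581. -257.   32.]
 [ 613. -276.   32.]]
cab [[696. 224. 240.]
 [440. 257. 240.]
 [718. 382. 240.]
 [459. 415. 240.]]
len 258.8277026958364 dir -7.232251326061031
len 260.51604504269784 dir -7.29427690235572
door out/in [[678. 150. 237.]
 [441. 242. 237.]
 [684. 164. 237.]
 [446. 254. 237.]]
len 254.2188892103391 dir -21.25463733936005
```

View pics/c3.png

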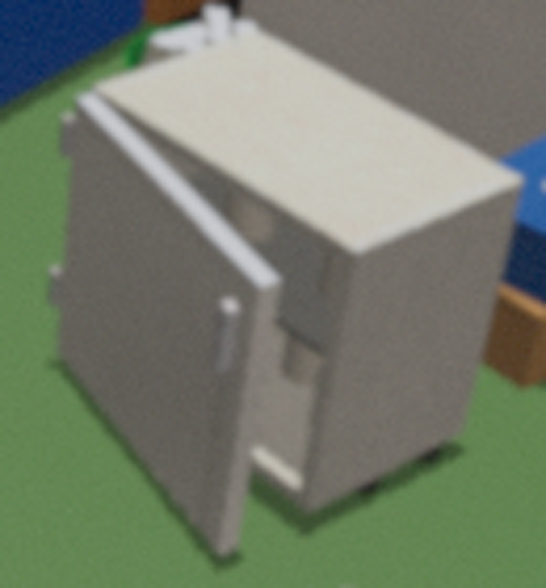

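```bash
python3 - <<'E'
from h import *
s=load('s0')
F=plane(s,[(352.4,192.6),(314.3,144.5)],16);print('door foot',np.round(F)); v=(F[0]-F[1])[:2];print(np.hypot(*v),np.degrees(np.arctan2(v[1],v[0])))
q=sense();print(q['tool_pos'],q['tcp_rot'],q['ft_force'],q['finger_gap'])
E
```

```text
door foot [[683. 149.  16.]
 [447. 240.  16.]]
252.47431280415853 -21.080920627085103
[ 203.87276388 -563.89215995  302.93419705] [-1.79902755e+02 -9.91800534e-03  1.98706063e+01] [ 0.37298315 -0.25550528  1.01482671] 85.02163635109034
```

The door foot (scene view) agrees with the door top (top view) to a few mm. Measured: heel (584,-288) at yaw 67.6°, sill (640,217), push yaw 82.75°. Approaching now.

Call:
servo_tool(plan=[[[0.038,0.0276,0,4.77,0.085],[0.038,0.0276,0,4.77,0.085],[0.038,0.0276,0,4.77,0.085],[0.038,0.0276,0,4.77,0.085],[0.038,0.0276,0,4.77,0.085],[0.038,0.0276,0,4.77,0.085],[0.038,0.0276,0,4.77,0.085],[0.038,0.0276,0,4.77,0.085],[0.038,0.0276,0,4.77,0.085],[0.038,0.0276,0,4.77,0.085]]], force=80)

```text
time: 1.1
tool_pos: [585.2, -286.8, 303.4]
tcp_rot: [-180.0, -0.0, 67.8]
ft_force: [0.1, -1.4, -0.4]
finger_gap: 85.5
grip_force: 0.0
```

Call:
servo_tool(plan=[[[0,0,-0.04,0,0.085],[0,0,-0.04,0,0.085],[0,0,-0.04,0,0.085],[0,0,-0.04,0,0.085],[0,0,-0.04,0,0.07],[0,0,-0.018,0,0.065],[0,0,-0.009,0,0.06],[0,0,0,0,0.06]]])

```text
time: 1.9
tool_pos: [583.7, -288.2, 76.4]
tcp_rot: [-179.9, -0.0, 67.6]
ft_force: [0.4, 0.0, 0.8]
finger_gap: 59.8
grip_force: 0.0
```

Call:
servo_tool(plan=[[[0,0,0,0,0.05],[0,0,0,0,0.03],[0,0,0,0,0.03],[0,0,0,0,0.03],[0,0,0,0,0.03]]])

```text
time: 2.4
tool_pos: [585.7, -289.3, 80.0]
tcp_rot: [179.7, 0.0, 67.6]
ft_force: [-0.4, -0.8, 6.6]
finger_gap: 34.6
grip_force: 81.4
```

Call:
servo_tool(plan=[[[0,0,0.03,0,0.03],[0,0,0.015,0,0.03],[0.004,0.04,0,2.2,0.03],[0.004,0.045,0,2.2,0.03],[0.004,0.045,0,2.2,0.03],[0.004,0.045,0,2.2,0.03],[0.004,0.045,0,2.2,0.03],[0.004,0.04,0,2.2,0.03],[0.005,0.035,0,1.95,0.03],[0,0,0,0,0.03]]])

```text
time: 3.4
tool_pos: [613.8, 11.2, 123.1]
tcp_rot: [179.9, -0.1, 83.0]
ft_force: [0.4, -0.5, -1.8]
finger_gap: 34.6
grip_force: 80.4
```

```bash
python3 - <<'E'
from h import *
a=snap('scene','s1');b=snap('top','t1');q=sense();print(q['tool_pos'],q['tcp_rot'],q['ft_force'])
A=cv2.resize(a['frame'][60:260,180:440],None,fx=2,fy=2);B=cv2.resize(b['frame'][80:280,90:350],None,fx=2,fy=2)
cv2.imwrite('pics/c4.png',cv2.resize(np.vstack([A,B]),None,fx=.74,fy=.74))
E
```

```text
[613.42838382   7.50073891 122.72371927] [1.79915399e+02 1.47414960e-02 8.28256308e+01] [-0.41881744 -0.34962383 -0.97973067]
```

View pics/c4.png

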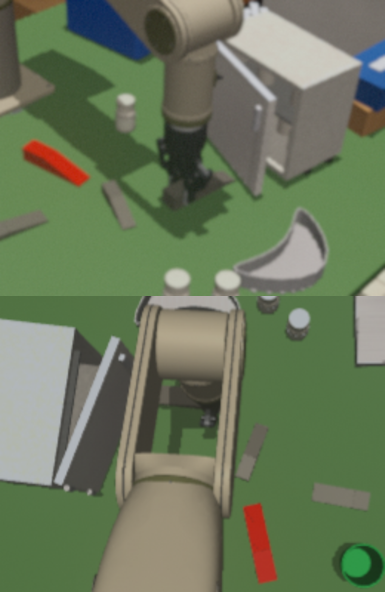

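The pictures show the wedge held level, its tip pointing at the door. Small wedge, red wedge and bottles are clear of the path. Lowering to the table.

Call:
servo_tool(plan=[[[0,0,-0.025,0,0.03],[0,0,-0.013,0,0.03],[0,0,-0.001,0,0.03],[0,0,0,0,0.03]]])

```text
time: 3.9
tool_pos: [612.6, 5.9, 82.6]
tcp_rot: [-179.9, 0.0, 82.6]
ft_force: [0.2, 0.9, -1.0]
finger_gap: 34.4
grip_force: 80.3
```

Call:
servo_tool(plan=[[[0,0,-0.002,0,0.03],[0,0,0,0,0.03],[0,0,0,0,0.03]]])

```text
time: 4.2
tool_pos: [613.2, 6.6, 81.4]
tcp_rot: [180.0, -0.0, 82.7]
ft_force: [-0.3, -0.5, -0.5]
finger_gap: 34.6
grip_force: 80.3
```

Call:
servo_tool(plan=[[[0,0,-0.002,0,0.03],[0,0,0,0,0.03],[0,0,0,0,0.03]]])

```text
time: 4.5
tool_pos: [613.5, 6.7, 80.0]
tcp_rot: [179.9, 0.0, 82.7]
ft_force: [-3.1, 0.1, 5.1]
finger_gap: 34.4
grip_force: 81.2
```

Call:
servo_tool(plan=[[[0.0025,0.02,0.0005,0,0.03],[0.0025,0.02,0,0,0.03],[0.0025,0.02,0,0,0.03],[0.0025,0.02,0,0,0.03],[0,0,0,0,0.03]]])

```text
time: 5.0
tool_pos: [623.5, 89.0, 80.1]
tcp_rot: [179.9, -0.1, 82.8]
ft_force: [0.6, 2.1, 2.8]
finger_gap: 35.0
grip_force: 81.0
```

Call:
servo_tool(plan=[[[0.0013,0.01,0,0,0.03],[0.0013,0.01,0,0,0.03],[0.0013,0.01,0,0,0.03],[0,0,0,0,0.03],[0,0,0,0,0.03]]])

```text
time: 5.5
tool_pos: [627.5, 117.0, 80.0]
tcp_rot: [179.9, -0.1, 82.7]
ft_force: [2.2, 2.5, 4.1]
finger_gap: 34.6
grip_force: 81.0
```

Call:
servo_tool(plan=[[[0.0006,0.005,0,0,0.03],[0.0006,0.005,0,0,0.03],[0,0,0,0,0.03],[0,0,0,0,0.03]]])

```text
time: 5.9
tool_pos: [628.6, 125.6, 80.0]
tcp_rot: [179.9, 0.0, 82.7]
ft_force: [-0.1, -3.5, 6.4]
finger_gap: 34.5
grip_force: 81.2
```

```bash
python3 - <<'E'
from h import *
a=snap('scene','s2');b=snap('top','t2');q=sense();print(q['tool_pos'],q['tcp_rot'],q['ft_force'])
A=cv2.resize(a['frame'][60:210,270:440],None,fx=3,fy=3);B=cv2.resize(b['frame'][80:230,50:220],None,fx=3,fy=3)
cv2.imwrite('pics/c5.png',cv2.resize(np.hstack([A,B]),None,fx=.78,fy=.78))
E
```

```text
[628.57479134 125.6435356   80.04822356] [1.79936059e+02 2.76271561e-02 8.26699253e+01] [ 0.5054509  -1.89696857  5.6998434 ]
```

View pics/c5.png

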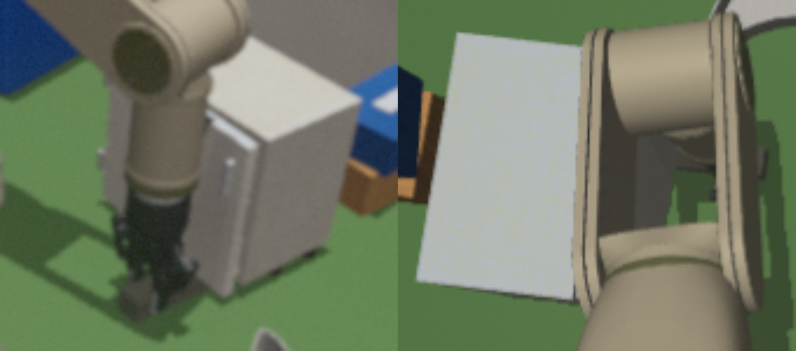

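The door is nearly shut (scene view: a thin gap remains at its free edge) and the wedge is square under it. Pushing on in small steps.

Call:
servo_tool(plan=[[[0.0004,0.003,0,0,0.03],[0.0004,0.003,0,0,0.03],[0.0003,0.002,0,0,0.03],[0,0,0,0,0.03],[0,0,0,0,0.03]]])

```text
time: 6.5
tool_pos: [629.6, 132.9, 80.0]
tcp_rot: [180.0, 0.1, 82.7]
ft_force: [-0.7, -6.0, 8.1]
finger_gap: 34.6
grip_force: 81.4
```

Call:
servo_tool(plan=[[[0.0003,0.002,0,0,0.03],[0,0,0,0,0.03],[0.0003,0.002,0,0,0.03],[0,0,0,0,0.03]]])

```text
time: 6.9
tool_pos: [630.1, 136.4, 80.0]
tcp_rot: [180.0, 0.1, 82.7]
ft_force: [-1.4, -8.3, 9.0]
finger_gap: 34.5
grip_force: 81.5
```

Call:
servo_tool(plan=[[[0.0003,0.002,0,0,0.03],[0,0,0,0,0.03],[0,0,0,0,0.03]]])

```text
time: 7.2
tool_pos: [630.3, 136.8, 80.0]
tcp_rot: [180.0, 0.3, 82.6]
ft_force: [-3.2, -16.7, 11.1]
finger_gap: 35.0
grip_force: 81.8
```

Call:
servo_tool(plan=[[[0.0003,0.002,0,0,0.03],[0,0,0,0,0.03],[0,0,0,0,0.03]]])

```text
time: 7.5
tool_pos: [630.5, 137.3, 80.1]
tcp_rot: [-180.0, 0.4, 82.6]
ft_force: [-5.8, -23.4, 13.2]
finger_gap: 34.6
grip_force: 82.1
```

Call:
servo_tool(plan=[[[0.0003,0.002,0,0,0.03],[0.0003,0.002,0,0,0.03],[0,0,0,0,0.03],[0,0,0,0,0.03]]], force=110)

```text
time: 7.9
tool_pos: [630.7, 138.1, 80.1]
tcp_rot: [-179.9, 0.7, 82.6]
ft_force: [-11.5, -39.1, 19.8]
finger_gap: 34.4
grip_force: 109.4
```

Call:
servo_tool(plan=[[[0.0003,0.002,0,0,0.03],[0.0003,0.002,0,0,0.03],[0,0,0,0,0.03],[0,0,0,0,0.03]]])

```text
time: 8.3
tool_pos: [631.0, 138.9, 80.1]
tcp_rot: [-179.8, 1.0, 82.5]
ft_force: [-15.2, -54.3, 24.3]
finger_gap: 33.8
grip_force: 110.0
```

Call:
servo_tool(plan=[[[-0.0004,-0.003,0,0,0.03],[-0.0004,-0.003,0,0,0.03],[0,0,0,0,0.03],[0,0,0,0,0.045],[0,0,0,0,0.06],[0,0,0,0,0.06]]], force=20)

```text
time: 8.9
tool_pos: [630.2, 144.6, 78.7]
tcp_rot: [-179.9, -0.0, 82.7]
ft_force: [-0.6, -0.8, -0.4]
finger_gap: 59.7
grip_force: 0.0
```

Call:
servo_tool(plan=[[[0,0,0.01,0,0.06],[0,0,0.02,0,0.06],[0,0,0.03,0,0.06],[0,-0.01,0.04,0,0.06],[0,-0.04,0.03,0,0.06],[0,-0.04,0.03,0,0.06],[0,-0.04,0.03,0,0.06],[0,-0.04,0,0,0.06],[0,-0.04,0,0,0.06],[0,0,0,0,0.06]]])

```text
time: 9.9
tool_pos: [630.6, -69.8, 270.6]
tcp_rot: [179.9, 0.1, 82.5]
ft_force: [0.2, 0.4, 0.7]
finger_gap: 60.0
grip_force: 0.0
```

```bash
python3 - <<'E'
from h import *
a=snap('scene','s3');b=snap('top','t3');q=sense();print(q['tool_pos'],q['tcp_rot'],q['ft_force'],q['time'])
A=cv2.resize(a['frame'][60:240,270:440],None,fx=3,fy=3);B=cv2.resize(b['frame'][60:240,50:220],None,fx=3,fy=3)
cv2.imwrite('pics/c6.png',cv2.resize(np.hstack([A,B]),None,fx=.78,fy=.78))
E
```

```text
[630.67448969 -65.72935726 269.85578511] [ 1.79988070e+02 -2.79529017e-02  8.26307909e+01] [-0.59851498  0.32316525 -0.75743096] 10.0
```

View pics/c6.png

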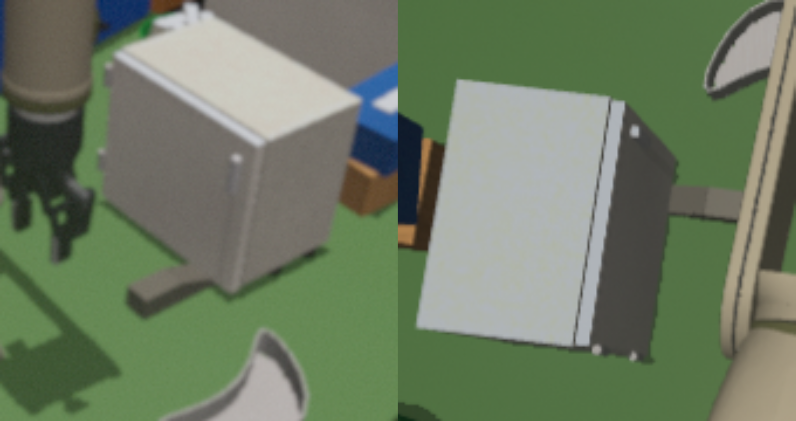

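The picture shows the door flush with the cabinet, and the wedge jammed square under its free half. The gripper is clear. I'll wait briefly, check for creep and hand in.

Call:
servo_tool(plan=[[[0,0,0,0,0.06],[0,0,0,0,0.06],[0,0,0,0,0.06],[0,0,0,0,0.06],[0,0,0,0,0.06],[0,0,0,0,0.06],[0,0,0,0,0.06],[0,0,0,0,0.06]]])

```text
time: 10.8
tool_pos: [630.8, -65.3, 269.4]
tcp_rot: [-180.0, 0.0, 82.7]
ft_force: [0.6, 0.4, 0.7]
finger_gap: 60.0
grip_force: 0.0
```

```bash
python3 - <<'E'
from h import *
a=snap('scene','s4'); p=load('s3')
d=cv2.absdiff(cv2.GaussianBlur(a['frame'],(5,5),0),cv2.GaussianBlur(p['frame'],(5,5),0))[60:240,320:440].max()
print('diff',d)
if d<30: print(r.hand_in())
E
```

```text
diff 18
the job is handed in; nothing more can be done
None
```

The tall wedge is jammed under the free half of the door and the door stayed shut with the gripper clear; I handed the job in at about 11 s of robot time, and no verdict was returned.

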